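Raise the heavy lid of the tube heater with its lever

TASK

Open the orange tube heater with its lever: first push the upright tab of the yellow safety block until the block has slid all the way out from under the lever, then press the blue pad at the lever's long end right down on to the rubber stop, so that the toe at the other end raises the heavy steel lid. Finish while still holding the lever down with the fingers and the lid up. Only push and press: do not touch the lid itself, do not lift the lever off its pivot, and leave the things standing around where they are.

Things in the scene. Friction and masses are not known exactly. Their poses are not given: they have to be found in the camera images.
- station: Fixed lifter station on a dark steel base 460 mm long, 10 mm thick. Origin on the bench under the pivot bar; +x points along the lever to its short end and the orange heater (x 105 to 225, y -103 to 103, 113 mm high), -x to the long end, z up, +y the way the yellow block slides out. Block at x = -100 mm; round rubber stop (top 50 mm above the bench) at x = -165 mm.
- pivot (a point): Centre of the steel pivot bar (12 mm across, along the station's y), 115 mm above the bench, between two grey cheeks (x -25 to 25, y -24 to 24 mm, 135 mm high); axes as the station's.
- lever: Loose steel lever, 30 mm wide, 8 thick, saddled over the pivot bar between the cheeks. Origin on the bar's axis, x towards the short end; its axes are level at the start, when it slopes 22 degrees, long end high. Long arm 220 mm; short arm 96 mm with an upturned toe under the lid's lip. Pressed down it turns 44 degrees about the pivot until it meets the rubber stop.
- pad (a point): Centre of the top of the blue press pad (60 mm along the lever, 50 across) on the long end. Start: 169 mm from the pivot along station -x, 205 mm above the bench; lever fully down: 184 mm along -x, 62 mm above the bench, after an arc about the pivot. Pressing takes about 4 to 10 N against the lid; let go, it comes back up.
- tab (a point): On the outer face (the one to push) of the yellow block's upright tab, on its centre line, 60 mm above the bench; axes as the station's. The tab is 50 mm wide along station x, 12 thick, top 75 mm above the bench. Push it along station +y; on the inner side a flat slide 27 mm high runs to the post. The guide plate outside the face is 10 mm high, its two thin edge rails 18 mm.
- lock (a joint): Slide of the yellow block in m. At the start 0 to 0.008: its post (20 by 20 mm, 152 mm high) stands under the lever's long arm and stops the lever. 0.045: fully out, at its end stop. Grows as the tab is pushed along station +y; about 1.5 N of friction; stays where it is left.
- lid (a joint): Opening angle of the steel lid in rad: 0 shut, about 0.43 with the lever fully down on its stop. It falls shut by its own weight.
- bottle: White reagent bottle, 44 mm across, 95 mm high, standing; origin under its centre. To be left alone.
- jar: Glass jar with blue lid, 54 mm across, 75 mm high, standing; origin under its centre. To be left alone.
- roll: Paper roll, 96 mm across, 100 mm high, standing; origin under its centre. To be left alone.
- rack: Green tube rack, 80 by 110 mm, 49 mm high with its tubes; origin under its centre. To be left alone.
- lid_lip (a point): Middle of the top of the free edge (the lip over the lever's toe) of the heavy steel lid: a plate 180 by 200 by 8 mm, 1.4 to 2.8 kg, with a smaller grey panel on top. Shut, the lip lies at station x = 50 mm, 123 mm above the bench; the plate runs from there along station +x to its hinge at x = 220 mm. The robot must not touch the lid.

How it is judged (in metres and radians):
On the way, in this order (a step that is already met when the one before it is completed fails the run):
1. the safety block is pushed fully out while the lid is still shut (value of joint lock above 0.039 m and value of joint lid below 0.12 rad), for 0.2 s.
2. the fingers press the lever down and the lid rises fully (value of joint lid above 0.38 rad and contact force between the fingers and lever above 1 N), for 0.2 s.
At the end, for the whole second after the job is handed in: The fingers hold the lever down (over 1 N), the lid is up at least 0.38 rad (full: about 0.43) and at rest, the safety block is at least 36 mm out, the lever lies on its pivot (within 15 mm), and bottle, jar, roll and rack stand within 20 mm of their starts (all of step 2 and value of joint lock above 0.036 m and distance between lever and pivot below 0.015 m and velocity of joint lid between -0.1 and 0.1 rad/s and distance of each of bottle, jar, roll, rack from where it was at the start of the episode below 0.02 m); the arm keeps its last pose, push and grip.
It fails at once if the robot touched the lid (contact force between any of the fingers, the arm and lid above 0.5 N).
It fails at once if the lever was lifted or pushed off its pivot (distance between lever and pivot above 0.02 m).
It fails at once if a bystander was moved, lifted or tipped (distance of any of bottle, jar, roll, rack from where it was at the start of the episode above 0.03 m or angle between any of bottle, jar, roll, rack's own z axis and vertical above 0.4 rad).
It also fails if it takes over 42 s, if anything falls off the work surface, if the arm or the gripper's body presses on something with over 40 N, if the wrist force passes 120 N, or if a joint passes its speed limit or range.

ROBOT

A 6-joint arm with a two-finger parallel gripper is mounted at the origin on the work surface. World frame = base frame: x ahead of the robot, y to its left, z up, the work surface at z = 0. Lengths are in mm, angles in rad, forces in N, time in s.
With the tool pointing down it reaches from about 375 to 900 mm from the base axis. Payload 3.1 kg.
Tool frame: the origin (TCP) lies midway between the tips of the shut fingers; the grasp point (between the pads) lies 19 mm behind it; z points along the fingers, y is the line along which they close (so a half turn about z gives the same grasp; the last joint's range is limited). The gripper opens to 85 mm and grips with 20 to 120 N. Pads are 22 mm wide; open, the fingers measure 114 mm over their backs; the gripper's body (76 mm by 85 mm) begins 54 mm behind the grasp point. The pads swing forward as they close: fully open they stand 13 mm farther back than shut.
Start: joints at [-1.282, 0.527, 1.433, -0, 1.181, -0.178], TCP at [281.845, -557.817, 231.31] pointing down, gripper open.
Joint ranges: [-3.08, 3.08], [-0.75, 2.2], [0.22, 2.44], [-1.43, 4.57], [0, 2.65], [-2.85, 2.85]. Speed limits (rad/s): [2.79, 2.79, 3.14, 3.14, 3.14, 3.14].

INTERFACE

Orientations are given as a unit quaternion [w, x, y, z].
In Python, from cell import arm gives the robot as it stands.
- The arm moves only by the shell command python3 -m crank 'ROWS' [OPENING] [FORCE]. ROWS is a JSON object of lists of equal length, an entry for each row: "delta_pos": the shift along the world's x, y, z as a fraction of full scale, a list of three; "twist": the turn about the world's z as a fraction of full scale. In form: {"delta_pos": [[x, y, z], ...], "twist": [twist, ...]}. A call has 1 to 10 rows; each row shifts and turns the commanded pose from where the row before left it; what a row does not reach is not made up. Full scale, the value 1, is 20 cm for a shift and 180 degrees for a turn. A row lasts 1/12 s, in which the tool goes at most 41.7 mm and 7.16 degrees, less where a joint would pass 70% of its speed; a pose out of reach is approached as far as the arm can. A call with a number of a shift or a turn outside -1 to 1 is refused whole. A call with a gripper value outside its range is refused whole. OPENING is the opening, from -1 (shut) to 1 (fully open), set as the call begins (- or left out, the last holds). The fingers move at their own pace and stop on an object; FORCE is the grip in N (left out, the last holds). Time passes only in rows, so rows that do not move let the fingers close. It gives the time, the measured TCP pose, the force, the opening and the grip force at its end, in the units of the state.
- arm.get_state(): the state, without advancing time (a new reading comes with each control period).
- arm.get_image(name): name is "scene" or "top" or "wrist"; returns a dict with "img" (480x640x3 uint8, red, green, blue), "vfov" (degrees; the focal length in pixels is half the picture's height over the tangent of half this angle, whatever the lens; pixels are square), "cx", "cy" (the principal point, pixels), "position" and "rotation" of the camera in the world. Camera axes: x right, y up, looking along -z (the intrinsics and any distortion apply to the point x, -y, -z); pixel columns grow to the right and rows downward; lengths in mm; the calibration is good to about 2 mm. A picture is of the moment at which its call begins. There is no depth.
- arm.close_job(): hands the job in; it is judged then, once.
Trained networks look in a picture, given as the dict that the camera call returned (one of the last four; its "shot" number tells which), for a name from the list of things; names that differ only in an ending like _2 or _b are one class to them, and where a whole thing is asked for, a point or a joint stands for the part that bears it (a point fixed in the world has none). Each returns a list of dicts, best first, with "score" (0 to 1); they miss things now and then, are a little off and sometimes report something else, mostly with a low value. They report only what shows in the picture. A call takes as long as a camera call.
- arm.recognise(picture, query): "pixel" ([row, column] in pixels, amid what is visible of it).
- arm.masks_of(picture, query): "mask" (480x640 bool, what is visible of it) and "pixel" ([row, column] in pixels, amid what is visible of it).
- arm.pinpoint(picture, query): "pixel" ([row, column] in pixels: a listed point, or the origin of a listed thing).
The state is a dict: "time_s": time; "joints": joint angles; "qd": joint speeds; "joint_efforts": joint torques, N m; "position": TCP position; "eef_rot": TCP orientation; "wrist_force": force on the tool from outside, world axes, zero at the start; "moment": the same for the moment, N m; "finger_gap": finger opening in mm; "gripper_force": force on a finger pad.
Only numpy, scipy, OpenCV 4.12 (cv2) and the standard library are available. Lean on these libraries where they do the work, as an engineer would, in place of code of your own. Each camera call takes 0.05 s, during which the arm holds its last target. There are 200 camera calls.

## Working session

There is one attempt and no reset: what is moved stays moved. The work goes in short steps, Python scripts to look and compute and a shell command to move; the robot and the scene stay as the last step left them, time stands still between calls to the robot, and variables do not carry over. Pictures are saved under pics/ and viewed, at most 10 in all, crops included, and the job is handed in when it is done.

```bash
mkdir -p pics; ls
cat > h.py <<'E'
import numpy as np, cv2
from cell import arm
def ray(im,px):
    f=im["img"].shape[0]/2/np.tan(np.radians(im["vfov"])/2)
    d=np.array([(px[1]-im["cx"])/f,-(px[0]-im["cy"])/f,-1.0])
    d=np.array(im["rotation"])@d
    return np.array(im["position"]),d/np.linalg.norm(d)
def at_z(im,px,z):
    p,d=ray(im,px); return p+d*(z-p[2])/d[2]
E
python3 - <<'E'
from h import *
for n in ("scene","top"):
    im=arm.get_image(n); cv2.imwrite(f"pics/{n}0.png",im["img"][:,:,::-1])
    print(n,{k:v for k,v in im.items() if k not in("img",)})
    for q,z in (("station",0),("pivot",115),("pad",205),("tab",60),("lid_lip",123),("bottle",0),("jar",0),("roll",0),("rack",0)):
        for r in arm.pinpoint(im,q)[:2]: print(q,np.round(r["score"],2),np.round(r["pixel"]),np.round(at_z(im,r["pixel"],z)))
E
```

```text
pics
scene {'vfov': 53.04043421799082, 'cx': 313.9147325798322, 'cy': 245.21089201889123, 'position': array([1042.32200348,  204.91528068,  995.49870311]), 'rotation': array([0.52716425, 0.14961847, 0.22158958, 0.80660413]), 'shot': 1}Traceback (most recent call last):
  File "<stdin>", line 6, in <module>
  File "h.py", line 9, in at_z
    p,d=ray(im,px); return p+d*(z-p[2])/d[2]
        ~~~^^^^^^^
  File "h.py", line 6, in ray
    d=np.array(im["rotation"])@d
      ~~~~~~~~~~~~~~~~~~~~~~~~^~
ValueError: matmul: Input operand 1 has a mismatch in its core dimension 0, with gufunc signature (n?,k),(k,m?)->(n?,m?) (size 3 is different from 4)
```

```bash
sed -i 's/d=np.array(im\["rotation"\])@d/w,x,y,z=im["rotation"]; d=Rotation.from_quat([x,y,z,w]).apply(d)/; 1a from scipy.spatial.transform import Rotation' h.py
python3 - <<'E'
from h import *
for n in ("scene","top"):
    im=arm.get_image(n); cv2.imwrite(f"pics/{n}0.png",im["img"][:,:,::-1])
    print(n,{k:v for k,v in im.items() if k not in("img",)})
    for q,z in (("station",0),("pivot",115),("pad",205),("tab",60),("lid_lip",123),("bottle",0),("jar",0),("roll",0),("rack",0)):
        for r in arm.pinpoint(im,q)[:2]: print(q,np.round(r["score"],2),np.round(r["pixel"]),np.round(at_z(im,r["pixel"],z)))
E
```

```text
scene {'vfov': 53.04043421799082, 'cx': 313.9147325798322, 'cy': 245.21089201889123, 'position': array([1042.32200348,  204.91528068,  995.49870311]), 'rotation': array([0.52716425, 0.14961847, 0.22158958, 0.80660413]), 'shot': 2}
station 0.63 [281. 316.] [578.  15.   0.]
pivot 0.6 [257. 313.] [581.  10. 115.]
pad 0.9 [274. 394.] [602. 182. 205.]
tab 0.81 [251. 379.] [479. 127.  60.]
lid_lip 0.75 [246. 297.] [576. -30. 123.]
lid_lip 0.73 [217. 318.] [489. -20. 123.]
bottle 0.86 [216. 319.] [407. -51.   0.]
bottle 0.41 [344. 445.] [605. 330.   0.]
jar 0.93 [340. 277.] [741.  -4.   0.]
roll 0.82 [346. 446.] [608. 334.   0.]
roll 0.73 [275. 392.] [491. 172.   0.]
rack 0.57 [193. 283.] [ 378. -163.   -0.]
top {'vfov': 49.03455919568377, 'cx': 312.35690077221744, 'cy': 229.78592016603608, 'position': array([ 486.09773642,    4.96340399, 1131.12360995]), 'rotation': array([-0.70309765, -0.03810343,  0.02742462,  0.70954191]), 'shot': 3}
station 0.58 [231. 320.] [589.   5.   0.]
station 0.33 [232. 336.] [586. -30.   0.]
pivot 0.71 [229. 313.] [582.  19. 115.]
pivot 0.24 [222. 168.] [598. 302. 115.]
pad 0.76 [217. 220.] [597. 183. 205.]
tab 0.96 [286. 264.] [472. 119.  60.]
tab 0.56 [237. 341.] [571. -38.  60.]
lid_lip 0.65 [234. 336.] [572. -26. 123.]
bottle 0.86 [320. 345.] [399. -46.   0.]
bottle 0.52 [288. 264.] [466. 126.   0.]
jar 0.91 [162. 323.] [739.  -3.   0.]
jar 0.36 [233. 318.] [584.  10.   0.]
roll 0.94 [221. 168.] [614. 336.   0.]
rack 0.67 [331. 404.] [ 374. -170.    0.]
rack 0.28 [228. 313.] [596.  20.   0.]
```

View pics/scene0.png

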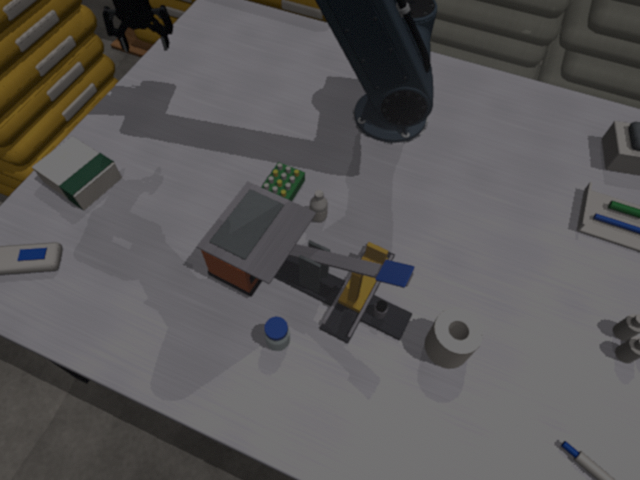

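View pics/top0.png

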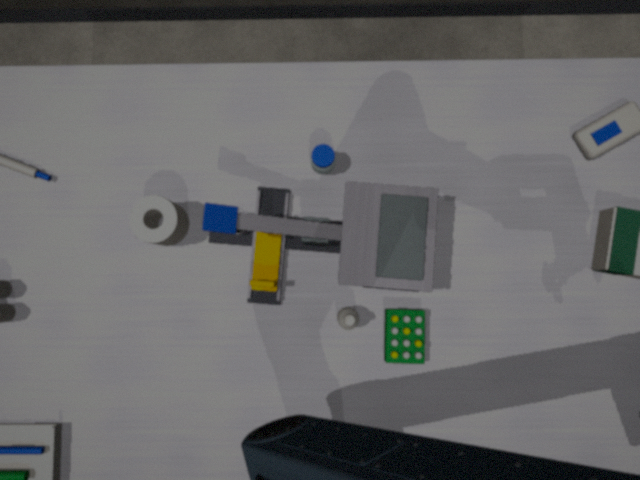

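```bash
python3 -m crank '{"delta_pos":[[0.03,0.18,0],[0.03,0.18,0],[0.03,0.18,0],[0.03,0.18,0],[0.03,0.18,0],[0.03,0.18,0],[0.03,0.18,0],[0.03,0.18,0],[0.03,0.18,0],[0.03,0.18,0]],"twist":[0,0,0,0,0,0,0,0,0,0]}' -1 60
python3 -c "
from h import *
w,x,y,z=arm.get_state()['eef_rot'];print(Rotation.from_quat([x,y,z,w]).as_matrix().round(2))"
```

```text
time_s: 1.98
position: [341.9, -196.3, 231.6]
eef_rot: [0.0, 0.973, 0.231, 0.0]
wrist_force: [0.8, 0.3, -0.3]
finger_gap: -0.5
gripper_force: 0.0
[[ 0.89  0.45  0.  ]
 [ 0.45 -0.89 -0.  ]
 [ 0.    0.   -1.  ]]
```

```bash
python3 -m crank '{"delta_pos":[[0.048,0.18,0],[0.048,0.18,0],[0.048,0.18,0],[0.048,0.18,0],[0.048,0.18,0],[0.048,0.18,0],[0.048,0.18,0],[0.048,0.18,0],[0.048,0.18,0],[0,0,0]],"twist":[-0.036,-0.036,-0.036,-0.036,-0.036,0,0,0,0,0]}'
python3 - <<'E'
from h import *
s=arm.get_state();print(s["joints"],s["eef_rot"])
im=arm.get_image("wrist"); cv2.imwrite("pics/w1.png",im["img"][:,:,::-1])
for q,z in (("pivot",115),("pad",205),("tab",60)):
    for r in arm.pinpoint(im,q)[:2]: print(q,np.round(r["score"],2),np.round(r["pixel"]),np.round(at_z(im,r["pixel"],z)))
E
```

```text
time_s: 2.82
position: [425.1, 110.1, 231.9]
eef_rot: [-0.001, 1.0, -0.012, 0.002]
wrist_force: [0.6, -1.0, 1.2]
finger_gap: -0.2
gripper_force: 0.0
[-0.00373392  0.27572502  1.88008866  0.0029396   0.98236083  1.58996153] [-0.00123714  0.9999226  -0.01226296  0.00169957]
pad 0.63 [  9. 455.] [552.  48. 205.]
tab 0.92 [174. 299.] [470. 124.  60.]
tab 0.62 [  6. 457.] [598.  -5.  60.]
```

View pics/w1.png

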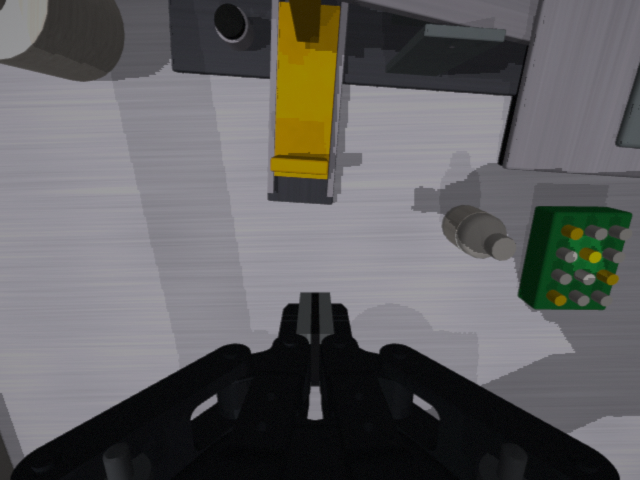

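```bash
python3 -m crank '{"delta_pos":[[0,0.04,-0.13],[0,0.04,-0.13],[0,0,-0.13],[0,0,-0.13],[0,0,-0.13],[0,0,-0.13],[0,0,-0.13],[0,0,0],[0,0,0]],"twist":[-0.02,0,0,0,0,0,0,0,0]}'
python3 -c "
from h import *
im=arm.get_image('wrist');print(im['position'])
for r in arm.pinpoint(im,'tab')[:1]: print(r['score'],r['pixel'],at_z(im,r['pixel'],60))"
```

```text
time_s: 3.77
position: [422.7, 119.3, 48.7]
eef_rot: [0.0, 0.999, -0.048, -0.002]
wrist_force: [0.7, 0.8, 0.1]
finger_gap: -0.0
gripper_force: 0.0
[499.72982429 112.67733098 190.56177252]
0.91 [211.5, 291.5] [472.58087371 124.19184467  60.        ]
```

```bash
python3 -m crank '{"delta_pos":[[0,0,0],[0,0,0],[0,0,0],[0,0,0],[0,0,0],[0,0,0],[0,0,0],[0,0,0],[0,0,0],[0,0,0]],"twist":[0.0385,0.0385,0.0385,0.0385,0.0385,0.0385,0.0385,0.0385,0.0385,0.0385]}'
python3 -m crank '{"delta_pos":[[0,0,0],[0,0,0],[0,0,0],[0,0,0],[0,0,0],[0,0,0],[0,0,0],[0,0,0],[0,0,0],[0,0,0]],"twist":[0.0385,0.0385,0.0385,0.0385,0.0385,0.0385,0.0385,0.0385,0.0385,0.0385]}'
python3 -m crank '{"delta_pos":[[0,0,0],[0,0,0],[0,0,0],[0,0,0],[0,0,0],[0,0,0],[0,0,0],[0,0,0]],"twist":[0.0385,0.0385,0.0385,0.0385,0.0385,0.0385,0,0]}'
```

```text
time_s: 4.7
position: [424.9, 120.6, 51.5]
eef_rot: [0.001, 0.847, 0.532, 0.002]
wrist_force: [0.9, 0.5, -1.0]
finger_gap: -0.2
gripper_force: 0.0
time_s: 5.53
position: [424.8, 120.6, 51.5]
eef_rot: [0.002, 0.394, 0.919, 0.001]
wrist_force: [0.1, -0.9, 0.3]
finger_gap: -0.0
gripper_force: 0.0
time_s: 6.2
position: [424.6, 120.7, 50.9]
eef_rot: [0.002, 0.047, 0.999, 0.0]
wrist_force: [0.6, -0.0, -1.0]
finger_gap: -0.2
gripper_force: 0.0
```

```bash
python3 -m crank '{"delta_pos":[[0.04,0.035,0],[0.05,-0.005,0],[0.05,-0.005,0],[0.05,-0.005,0],[0.05,-0.005,0],[0.04,-0.004,0],[0.04,-0.004,0],[0.03,-0.003,0],[0,0,0]],"twist":[0,0,0,0,0,0,0,0,0]}'
```

```text
time_s: 6.95
position: [495.6, 121.3, 49.2]
eef_rot: [0.001, 0.046, 0.999, -0.0]
wrist_force: [0.7, -0.2, 0.9]
finger_gap: -0.2
gripper_force: 0.0
```

```bash
python3 -m crank '{"delta_pos":[[0.03,-0.003,0],[0.03,-0.003,0],[0,0,0],[0,0,0]],"twist":[0,0,0,0]}'
python3 - <<'E'
from h import *
im=arm.get_image("scene"); cv2.imwrite("pics/s2.png",cv2.resize(im["img"][180:360,230:470,::-1],None,fx=3,fy=3))
for r in arm.pinpoint(im,'tab')[:2]: print(r['score'],r['pixel'],at_z(im,r['pixel'],60))
E
```

```text
time_s: 7.28
position: [503.0, 120.5, 48.9]
eef_rot: [-0.003, 0.045, 0.999, -0.0]
wrist_force: [-4.4, 0.7, 2.2]
finger_gap: -0.3
gripper_force: 2.4
0.69 [265.2, 369.4] [521.57767995 120.07891556  60.        ]
0.28 [254.3, 314.0] [545.57615614  -3.41414115  60.        ]
```

View pics/s2.png

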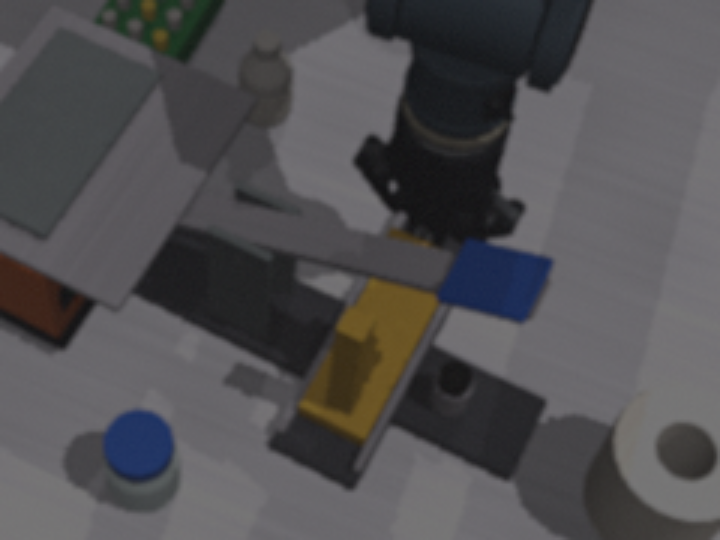

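The block's post is clear of the lever (crop about 350,350) and the fingers are on the tab. I'll push on until the end stop shows in the force.

```bash
python3 -m crank '{"delta_pos":[[0.02,-0.002,0],[0.02,-0.002,0],[0,0,0],[0,0,0]],"twist":[0,0,0,0]}'
```

```text
time_s: 7.72
position: [502.7, 120.4, 48.7]
eef_rot: [-0.011, 0.045, 0.999, -0.0]
wrist_force: [-17.2, 2.9, 11.6]
finger_gap: 0.2
gripper_force: 8.5
```

```bash
python3 -m crank '{"delta_pos":[[-0.1,0.01,0],[-0.15,0.015,0],[-0.1,0,0.05],[0,0.05,0.15],[0,0.05,0.15],[0,0.05,0.15],[0,0.05,0.15],[0,0.05,0.15],[0,0.05,0.15],[0,0,0]],"twist":[0,0,0,0,0,0,0,0,0,0]}'
```

```text
time_s: 8.55
position: [448.5, 186.7, 245.6]
eef_rot: [0.008, 0.045, 0.999, 0.002]
wrist_force: [1.1, 0.1, -0.6]
finger_gap: 0.2
gripper_force: 0.0
```

```bash
python3 -m crank '{"delta_pos":[[0.15,0,0],[0.15,0,0],[0.15,0,0],[0.15,0,0],[0.15,0,0],[0,0,0],[0,0,0]],"twist":[0,0,0,0,0,0,0]}'
python3 - <<'E'
from h import *
for n in("scene","top"):
    im=arm.get_image(n); cv2.imwrite("pics/%s3.png"%n,cv2.resize(im["img"][150:350,130:430,::-1] if n=="top" else im["img"][180:380,230:530,::-1],None,fx=2.6,fy=2.6))
    for q,z in (('tab',60),('pad',205)):
        for r in arm.pinpoint(im,q)[:1]: print(q,r['score'],r['pixel'],at_z(im,r['pixel'],z))
E
```

```text
time_s: 9.13
position: [595.2, 184.0, 238.3]
eef_rot: [0.0, 0.046, 0.999, -0.0]
wrist_force: [-1.2, -0.3, -0.2]
finger_gap: 0.2
gripper_force: 0.0
tab 0.67 [265.9, 368.7] [523.86375713 119.26763968  60.        ]
pad 0.66 [273.0, 392.7] [600.33574352 178.53035041 205.        ]
tab 0.9 [265.1, 265.5] [514.54079421 116.6914204   60.        ]
pad 0.62 [218.3, 217.5] [594.41979164 186.94398637 205.        ]
```

View pics/scene3.png

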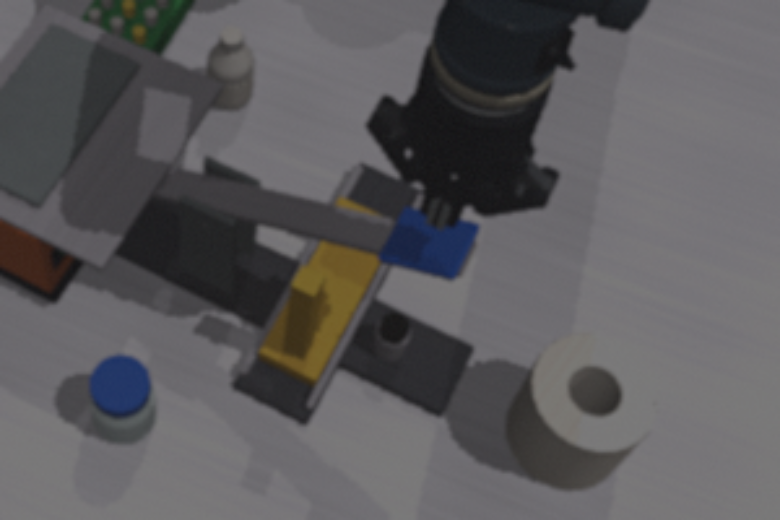

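The tab is out and the closed fingers are over the blue pad (crop about 435,225). Next I press along the arc.

```bash
python3 -m crank '{"delta_pos":[[0.02,0,-0.07],[0,0,-0.07],[0,0.03,-0.075],[0,0.025,-0.075],[0,0.02,-0.075],[0,0.01,-0.075],[0,0.01,-0.075],[0,0,0]],"twist":[0,0,0,0,0,0,0,0]}'
```

```text
time_s: 10.1
position: [596.4, 204.4, 134.9]
eef_rot: [-0.001, 0.045, 0.999, 0.0]
wrist_force: [-0.1, 0.1, 0.9]
finger_gap: 0.0
gripper_force: 0.6
```

Run:
```python
from h import *
print(arm.get_state()["wrist_force"])
im=arm.get_image("scene"); print(arm.get_state()["wrist_force"]);cv2.imwrite("pics/s4.png",cv2.resize(im["img"][180:380,230:530,::-1],None,fx=2.6,fy=2.6))
```

```text
[-0.05390118  0.11096449  0.93601282]
[-0.53661727  1.35563893  0.75759668]
```

View pics/s4.png

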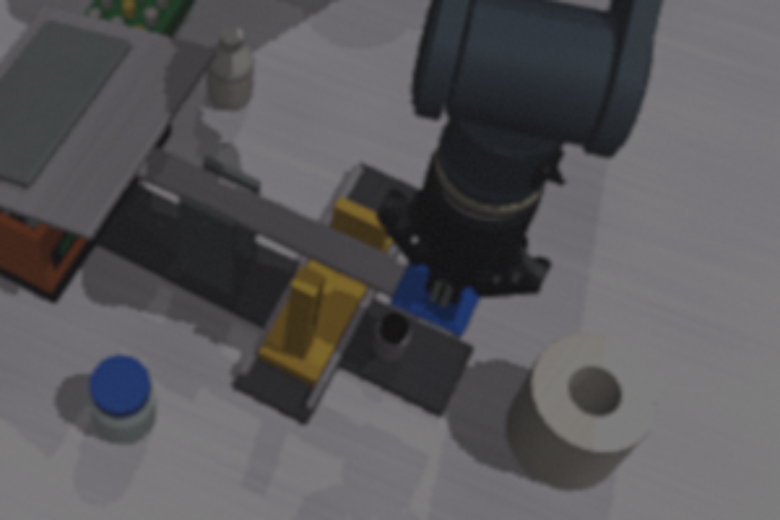

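The pad follows the fingers (crop about 435,300) and the lid is rising. I continue down to the stop.

```bash
python3 -m crank '{"delta_pos":[[0.01,0,-0.05],[0,0,-0.05],[0,0,-0.05],[0,-0.005,-0.05],[0,-0.01,-0.05],[0,-0.01,-0.05],[0,-0.01,-0.05],[0,0,0],[0,0,0]],"twist":[0,0,0,0,0,0,0,0,0]}'
```

```text
time_s: 10.9
position: [598.9, 195.8, 64.9]
eef_rot: [-0.001, 0.045, 0.999, -0.001]
wrist_force: [1.1, 1.8, 0.4]
finger_gap: -0.0
gripper_force: 0.4
```

```bash
python3 -m crank '{"delta_pos":[[0,0,-0.02],[0,0,-0.02],[0,0,0],[0,0,0],[0,0,0],[0,0,0]],"twist":[0,0,0,0,0,0]}'
```

```text
time_s: 11.4
position: [599.9, 196.0, 62.9]
eef_rot: [0.001, 0.045, 0.999, -0.001]
wrist_force: [-6.0, -0.8, 27.0]
finger_gap: -0.0
gripper_force: 12.2
```

```bash
python3 -m crank '{"delta_pos":[[0,0,0],[0,0,0],[0,0,0],[0,0,0]],"twist":[0,0,0,0]}'
python3 - <<'E'
from h import *
im=arm.get_image("scene");cv2.imwrite("pics/s5.png",cv2.resize(im["img"][150:390,180:500,::-1],None,fx=2.4,fy=2.4))
E
```

```text
time_s: 11.73
position: [599.9, 196.0, 62.9]
eef_rot: [0.001, 0.045, 0.999, -0.001]
wrist_force: [-6.5, -0.9, 27.9]
finger_gap: -0.1
gripper_force: 12.2
```

View pics/s5.png

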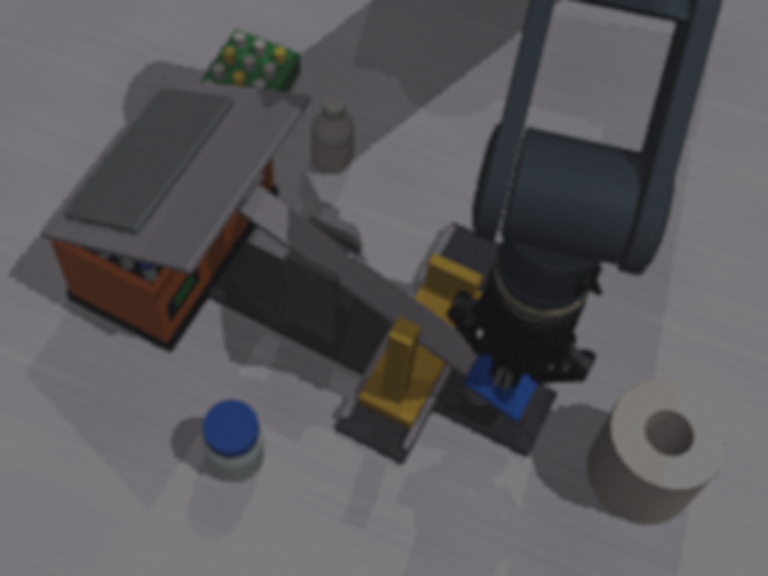

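The lid is up (crop about 180,170), the pad is down on the stop (about 500,385), the block is out, and the bystanders are where they stood.

```bash
python3 -c "
from cell import arm
print(arm.close_job())"
```

```text
the job is handed in; nothing more can be done
None
```

I handed the job in at about 12 s: the safety block is out at its end stop, the fingers hold the lever on the rubber stop with about 28 N, the lid is up, and the last picture shows the bottle, jar, roll and rack in place; no verdict was returned.

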